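Dock the power bank in the sloping bedside charging cradle

ROBOT

A 6-joint arm with a two-finger parallel gripper is mounted at the origin on the work surface. World frame = base frame: x ahead of the robot, y to its left, z up, the work surface at z = 0. Lengths are in m, angles in rad, forces in N, time in s.
With the tool pointing down it reaches from about 0.3 to 0.775 m from the base axis. Payload 14.6 kg.
Tool frame: the origin (TCP) lies on the centre line of the jaws, within the pads' length; the fingertips stand 19 mm ahead of it and the grasp point (between the pads) is the TCP; y points along the fingers, x is the direction in which the jaws open and shut, and the axes are right-handed (so a half turn about y gives the same grasp; the last joint's range is limited). The gripper opens to 94 mm and grips with 3 to 60 N. Pads are 16 mm wide; open, the fingers measure 119 mm over their backs; the gripper's body (75 mm by 177 mm) begins 78 mm behind the grasp point.
Start: joints at [1.259, 0.3, 1.521, -0, 1.321, -0.067], TCP at [0.133, 0.534, 0.224] pointing down, gripper open.
Joint ranges: [-3.03, 3.03], [-0.79, 2.21], [0.23, 2.52], [-1.04, 4.18], [0, 3.07], [-2.55, 2.55]. Speed limits (rad/s): [2.22, 2.22, 2.57, 3.14, 3.14, 3.14].

INTERFACE

Orientations are given as [roll, pitch, yaw] about the fixed x, y, z axes, in that order (R = Rz(yaw) Ry(pitch) Rx(roll)).
In Python, from station import ctrl, optics gives the robot as it stands.
- The arm moves only by the tool jog_arm, never from a script. Its argument "targets" is a list of rows, each a list of 3 entries, a list of its own where there are three numbers: the finger opening in cm, from 0 to 9.4, then the shift along the tool's x, y, z in cm, then the turn about the tool's y in rad. A call has 1 to 10 rows; each row is the pose to reach, as a shift and turn from the pose commanded when the call began, along the tool's axes at that moment; what a row does not reach only later rows make up. A row lasts 1/10 s, in which the tool goes at most 50 mm and 8.59 degrees, less where a joint would pass 70% of its speed; a pose out of reach is approached as far as the arm can. A call with a gripper value outside its range is refused whole. The fingers move at their own pace and stop on an object; "grip_force" is the grip in N (left out, the last holds). Time passes only in rows, so rows that repeat a pose let the fingers close. It gives the time, the measured TCP pose, the force and the opening at its end, in the units of the state.
- ctrl.get_obs(): the state, without advancing time (a new reading comes with each control period).
- optics.camera(name): name is "scene" or "side" or "wrist"; returns a dict with "img" (420x560x3 uint8, red, green, blue), "range_z" (420x560 float32, m along the optical axis (not along the pixel's ray), 0 where there is no reading), "camera_matrix" (3x3 intrinsics, pixels), "world_to_cam" (4x4, takes a point from world to camera coordinates); the wrist camera has in their place "mount" (4x4, takes a point from camera to tool coordinates, whose origin is the TCP and whose axes are the tool frame's). Camera axes: x right, y up, looking along -z (the intrinsics and any distortion apply to the point x, -y, -z); pixel columns grow to the right and rows downward; lengths in m; the calibration is good to about 2 mm. A picture is of the moment at which its call begins: read the wrist's pose just before it.
- ctrl.hand_in(): hands the job in, once; it reports no verdict.
The state is a dict: "time_s": time; "qpos": joint angles; "joint_vel": joint speeds; "tau": joint torques, N m; "ee_pos": TCP position; "eef_rot": TCP orientation; "force": force on the tool from outside, world axes, zero at the start; "moment": the same for the moment, N m; "grip_width": finger opening in m.
Only numpy, scipy, OpenCV 4.12 (cv2) and the standard library are available. Lean on these libraries where they do the work, as an engineer would, in place of code of your own. Each camera call takes 0.05 s, during which the arm holds its last target. There are 200 camera calls.

TASK

Put the power bank on charge: lay it gently and flat on the cradle's sloping plate, socket end towards the low end stop and clear of the side fence, and let go so that it slides down into the corner of fence and stop. A catch halts it a little short, so then push it from behind, feeling the force, until it stands solidly home against the end stop; firmly, but without ramming it. Leave it there, and do not shift the other things on the nightstand.

Things in the scene. Friction and masses are not known exactly. Their poses are not given: they have to be found in the camera images.
- pack_center (a point): The power bank: plain grey plastic slab 96 mm long (its x), 52 mm wide (y), 20 mm thick (z, up), about 130 g, lying flat. This point is its very centre, half-way up. A socket (mouth 36 mm wide, 14 mm high, 20 mm deep, a steel bump inside) is in the middle of the -x end; the plain +x end, with four tiny white dots near it on top, is the one to push on.
- cradle: The black wedge-shaped charging cradle, fixed, about 175 by 120 mm and 100 mm high at its highest corner. Origin: under the middle of its base; x horizontally towards its high end. The pack slides on its slick plate (friction about 0.15) when let go. A finger needs 15 to 30 mm of room between pack and fence; 30 to 50 mm of slide along the plate's x takes the pack 30 mm across to the fence.
- plate: The cradle's sloping aluminium plate, 160 (x) by 106 mm (y). Origin: the locating corner on its upper face, its lowest point. x: up the plate from the end stop (20 deg slope); y: up across it from the side fence (18 deg); z: square to it. The fence stands on y = 0 along the plate, 24 mm high, 9 mm thick; the other sides are open. Home, the pack's centre is at x 48, y 26, z 10 mm, axes as the plate's.
- endstop: Rigid end stop on the plate's x = 0, 24 mm high; same origin and axes as the plate. Its tongue (y 29 to 39, z 5.5 to 14.5, 18 mm long) enters the socket; a sprung steel ball on the tongue, the catch, halts the sliding pack about 9 mm short of home. Pushing past it takes about 6 N, up to 2.5 mm short of home; then the push eases until the pack meets the rigid wall and the force climbs steeply.
- battery_tray: bystander: yellow plastic tray with three cells, 100 by 75 by 24 mm, origin under its centre
- hard_case: bystander: black hard case with two snap latches, 125 by 185 by 56 mm, origin under its centre
- jewel_cube: bystander: clear acrylic jewellery cube, 70 by 70 by 70 mm, origin under its centre
- spoon_rest: bystander: steel spoon rest, round bowl 94 mm across with a tail of 105 mm from its centre along -x, 13 mm high, origin under the bowl's centre
- wood_box: bystander: small lidded wooden box, 62 by 78 by 42 mm, origin under its centre
- mug: bystander: white mug, 76 mm across and 85 mm high, origin under its centre
- alarm_clock: bystander: round white alarm clock, 68 mm across and 51 mm high, origin under its centre

How it is judged:
On the way, in this order (a step that is already met when the one before it is completed fails the run):
1. the held power bank is laid flat on the sloping plate (contact force between pack and plate above 0.2 N and contact force between the fingers and pack above 1 N and angle between the z axis of pack_center and the z axis of plate, either way round below 0.08 rad), for 0.05 s.
2. let go, it has slid down into the corner and lies along the fence against the catch, untouched (contact force between the fingers and pack below 0.05 N and y of pack_center in the frame of plate below 0.029 m and x of pack_center in the frame of plate below 0.064 m and angle between the x axis of pack_center and the x axis of plate, either way round below 0.06 rad), for 0.2 s.
At the end, for the whole second after the job is handed in: The power bank lies still, face up and flat on the plate, along the side fence (within 2.5 mm) and home against the end stop (within 1.7 mm), its long side within 0.04 rad of the fence, and nothing of the robot touches it (x of pack_center in the frame of plate between 0.0455 and 0.0497 m and y of pack_center in the frame of plate below 0.0285 m and z of pack_center in the frame of plate below 0.0125 m and angle between the x axis of pack_center and the x axis of plate, either way round below 0.04 rad and angle between pack_center's own z axis and vertical below 0.6 rad and contact force between the fingers and pack below 0.05 N and linear speed of pack below 0.01 m/s).
It fails at once if the power bank is rammed against the end stop (over 30 N) (contact force between pack and endstop above 30 N).
It fails at once if the power bank is pressed hard on the plate or fence (over 35 N) (contact force between pack and plate above 35 N).
It fails at once if the robot bears hard on the cradle (over 25 N) (contact force between any of the arm, the fingers and plate above 25 N).
It fails at once if a bystander is pushed away by more than 15 mm (distance of any of battery_tray, hard_case, jewel_cube, spoon_rest, wood_box, mug, alarm_clock from where it was at the start of the episode above 0.015 m).
It also fails if it takes over 58 s, if anything falls off the work surface, if the arm or the gripper's body presses on something with over 40 N, if the wrist force passes 120 N, or if a joint passes its speed limit or range.

## Working session

There is one attempt and no reset: what is moved stays moved. The work goes in short steps, Python scripts to look and compute and a tool call to move; the robot and the scene stay as the last step left them, time stands still between calls to the robot, and variables do not carry over. Pictures are saved under pics/ and viewed, about 8 in all and at most 12, crops included, and the job is handed in when it is done.

Besides the shell and the picture viewer there is one more tool, called after ">>>" as name(argument=value, ...), one argument or row to a line, values as JSON. jog_arm: Moves the arm, as the interface text tells. Its arguments: {"type":"object","properties":{"targets":{"type":"array","items":{"type":"array"}},"grip_force":{"type":"number"}},"required":["targets"]}

```bash
mkdir -p pics; ls; python3 - <<'E'
from station import ctrl, optics
import cv2, numpy as np
o=ctrl.get_obs();print(o)
for n in ("scene","side"):
    c=optics.camera(n);cv2.imwrite(f"pics/{n}0.png",c["img"][:,:,::-1]);print(n,c["camera_matrix"].tolist(),c["world_to_cam"].round(3).tolist(),[k for k in c])
    np.savez(f"{n}0.npz",**{k:c[k] for k in c if isinstance(c[k],np.ndarray)})
c=optics.camera("wrist");cv2.imwrite("pics/wrist0.png",c["img"][:,:,::-1]);print(c["mount"].round(3).tolist(),c["camera_matrix"].tolist())
E
```

```text
pics
{'time_s': 0.0, 'qpos': array([ 1.25941460e+00,  3.00463233e-01,  1.52157358e+00, -9.19226604e-06,
        1.32069747e+00, -6.65557944e-02]), 'joint_vel': array([ 0.00076915,  0.00037094,  0.00140069,  0.0002976 , -0.00108252,
        0.00011396]), 'tau': array([ 3.82828721e-04, -5.31811309e+01, -3.52726436e+01,  7.08091585e-02,
        2.45242351e-02, -7.36947868e-05]), 'ee_pos': array([0.13322154, 0.53337659, 0.22389381]), 'eef_rot': array([-1.57072928e+00,  1.13969720e-03,  1.32597272e+00]), 'force': array([ 0.094905  ,  0.43791926, -1.34750833]), 'moment': array([-0.0066863 , -0.04262503,  0.04955116]), 'grip_width': 0.09408836373952169}
scene [[424.7428371873441, 0.0, 281.1374445208383], [0.0, 424.7428371873441, 202.8378919311132], [0.0, 0.0, 1.0]] [[0.449, 0.894, 0.012, -0.248], [-0.663, 0.324, 0.675, 0.382], [0.599, -0.311, 0.738, -1.235], [0.0, 0.0, 0.0, 1.0]] ['img', 'range_z', 'camera_matrix', 'world_to_cam']
side [[382.0517126638225, 0.0, 286.56854462569265], [0.0, 382.0517126638225, 206.20078185401803], [0.0, 0.0, 1.0]] [[-0.971, -0.238, -0.025, 0.604], [0.097, -0.485, 0.869, -0.106], [-0.219, 0.842, 0.494, -0.851], [0.0, 0.0, 0.0, 1.0]] ['img', 'range_z', 'camera_matrix', 'world_to_cam']
[[1.0, -0.0, -0.001, 0.001], [-0.0, 0.239, -0.971, -0.162], [0.0, 0.971, 0.239, 0.069], [0.0, 0.0, 0.0, 1.0]] [[305.1237638288223, 0.0, 276.5445066449382], [0.0, 305.1237638288223, 210.1076715158547], [0.0, 0.0, 1.0]]
```

View pics/scene0.png

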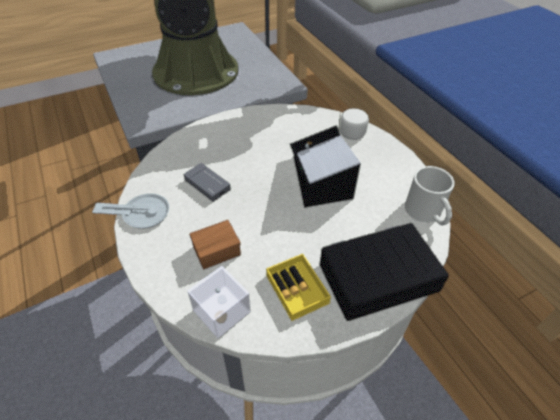

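View pics/side0.png

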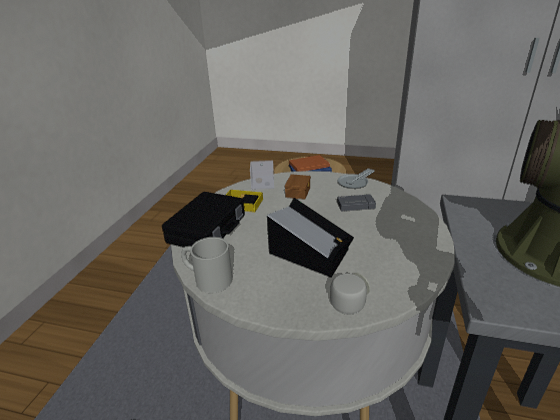

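```bash
cat > h.py <<'E'
import numpy as np, cv2
def cloud(c,T=None):
    K=c["camera_matrix"];z=c["range_z"].astype(float);v,u=np.indices(z.shape)
    p=np.stack([(u-K[0,2])/K[0,0]*z,-(v-K[1,2])/K[1,1]*z,-z],-1)
    T=np.linalg.inv(c["world_to_cam"]) if T is None else T
    P=p@T[:3,:3].T+T[:3,3]; P[z==0]=np.nan
    return P
E
python3 - <<'E'
from h import *
import cv2
for n,boxes in (("scene",{"pack":(175,155,240,210),"cr":(280,120,370,210)}),("side",{"pack":(330,185,385,215),"cr":(255,190,365,285)})):
    c=dict(np.load(n+"0.npz"));P=cloud(c);im=c["img"].astype(int)
    for b,(x0,y0,x1,y1) in boxes.items():
        p=P[y0:y1,x0:x1].reshape(-1,3);i=im[y0:y1,x0:x1].reshape(-1,3)
        m=np.isfinite(p[:,2])
        if b=="pack":
            m&=(p[:,2]>.012)&(p[:,2]<.03)&(i.max(1)<140)
            q=p[m];print(n,b,m.sum(),q[:,2].mean(),cv2.minAreaRect((q[:,:2]*1000).astype(np.float32)))
        else:
            m&=(p[:,2]>.02)&(i.min(1)>100)
            q=p[m];print(n,b,len(q),q.min(0),q.max(0))
            # ransac plane
            best=None;r=np.random.default_rng(0)
            for _ in range(300):
                a=q[r.choice(len(q),3,False)];nn=np.cross(a[1]-a[0],a[2]-a[0]);nn/=np.linalg.norm(nn)+1e-12
                k=abs((q-a[0])@nn)<.003
                if best is None or k.sum()>best.sum():best=k
            q=q[best];ce=q.mean(0);nn=np.linalg.svd(q-ce)[2][2];nn*=np.sign(nn[2]);print(len(q),ce,nn,np.degrees(np.arccos(nn[2])))
            # x axis: xz=sin20, perp to n, y=n x x has yz=sin18
            s=np.linalg.norm(nn[:2]);d=-nn[:2]/s # uphill horizontal
            up=np.r_[d*nn[2],s];side=np.cross(nn,up)
            # x=cos a up + sin a side ; y = n x x
            a=-np.arctan2(np.sin(np.radians(18)),np.sin(np.radians(20)))
            X=np.cos(a)*up+np.sin(a)*side;Y=np.cross(nn,X);print("X",X,"Y",Y)
            R=np.c_[X,Y,nn];l=(q-ce)@R
            print("ext",np.percentile(l,[1,99],axis=0), cv2.minAreaRect((l[:,:2]*1000).astype(np.float32)))
        c1=cv2.resize(c["img"][y0:y1,x0:x1,::-1],None,fx=4,fy=4,interpolation=cv2.INTER_CUBIC)
        cv2.imwrite(f"pics/{n}_{b}.png",c1)
A=[cv2.imread(f"pics/{n}.png") for n in("scene_cr","side_cr","scene_pack")]
H=max(a.shape[0] for a in A);A=[cv2.copyMakeBorder(a,0,H-a.shape[0],0,0,0) for a in A]
o=cv2.hconcat(A);cv2.imwrite("pics/crops.png",cv2.resize(o,(800,int(o.shape[0]*800/o.shape[1]))))
E
```

```text
scene pack 817 0.020469338766043517 ((456.39080810546875, -130.96157836914062), (98.103271484375, 50.21849060058594), 19.093114852905273)
scene cr 2174 [0.41907034 0.0279305  0.02018256] [0.630932   0.27858176 0.10758173]
1736 [0.55187512 0.11064932 0.06615859] [-0.41366519 -0.19230189  0.88988825] 27.140792273924344
X [ 0.88136754 -0.32957494  0.33848428] Y [0.2281937  0.92433778 0.30582232]
ext [[-0.13694659 -0.05519571 -0.00330222]
 [ 0.07509838  0.09802629  0.00170817]] ((-44.47720718383789, 9.281692504882812), (144.9653778076172, 268.2642822265625), 73.27375793457031)
side pack 415 0.019314558931859547 ((467.7537536621094, -162.59884643554688), (97.74888610839844, 129.40634155273438), 18.267581939697266)
side cr 1635 [0.41177306 0.0401854  0.02863004] [0.63066523 0.26264396 0.10457722]
1385 [0.54768015 0.12149432 0.06478627] [-0.41193726 -0.1977904   0.88948674] 27.191178949007544
X [ 0.8851452  -0.31867384  0.33906482] Y [0.21639238 0.92699835 0.30634685]
ext [[-0.13255611 -0.06352771 -0.0022682 ]
 [ 0.08138121  0.10038389  0.00251966]] ((-34.30291748046875, 3.735198974609375), (137.6861114501953, 258.2759094238281), 72.88522338867188)
```

View pics/crops.png

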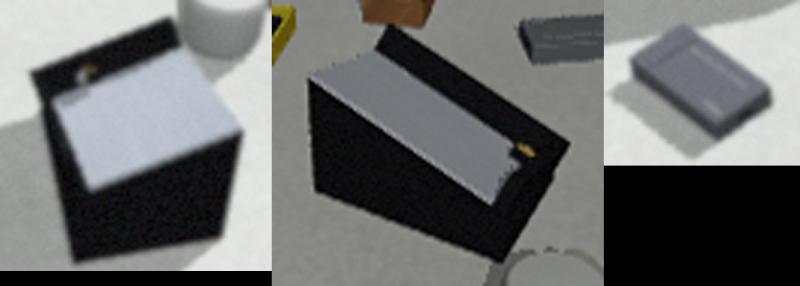

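>>> jog_arm(
  targets=[
    [9.4,[-42.8,-3,-48.5],-0.1],
    [9.4,[-42.8,-3,-48.5],-0.1],
    [9.4,[-42.8,-3,-48.5],-0.1],
    [9.4,[-42.8,-3,-48.5],-0.1],
    [9.4,[-42.8,-3,-48.5],-0.1],
    [9.4,[-42.8,-3,-48.5],-0.1],
    [9.4,[-42.8,-3,-48.5],-0.1],
    [9.4,[-42.8,-3,-48.5],-0.1],
    [9.4,[-42.8,-3,-48.5],-0.1],
    [9.4,[-42.8,-3,-48.5],-0.1],
  ],
)

```text
time_s: 1.15
ee_pos: [0.4172, 0.1202, 0.2478]
eef_rot: [-1.571, -0.0, 1.426]
force: [1.1, 1.9, 1.1]
grip_width: 0.0942
```

>>> jog_arm(
  targets=[
    [9.4,[-10.7,0,-9.9],0.2],
    [9.4,[-10.7,0,-9.9],0.2],
    [9.4,[-10.7,0,-9.9],0.2],
    [9.4,[-10.7,0,-9.9],0.2],
    [9.4,[-10.7,0,-9.9],0.2],
  ],
)

```text
time_s: 1.65
ee_pos: [0.499, 0.0015, 0.247]
eef_rot: [-1.57, 0.0, 1.224]
force: [-0.2, 0.1, -0.3]
grip_width: 0.0939
```

```bash
cat >> h.py <<'E'
def wrist(name=None):
    from station import ctrl, optics
    from scipy.spatial.transform import Rotation as Ro
    o=ctrl.get_obs();c=optics.camera("wrist")
    T=np.eye(4);T[:3,:3]=Ro.from_euler("xyz",o["eef_rot"]).as_matrix();T[:3,3]=o["ee_pos"]
    T=T@c["mount"];c["Twc"]=T
    if name: cv2.imwrite(f"pics/{name}.png",c["img"][:,:,::-1]);np.savez(name+".npz",**{k:c[k] for k in c if isinstance(c[k],np.ndarray)})
    return c,cloud(c,T),o
E
python3 - <<'E'
from h import *
c,P,o=wrist("w1");print(o["ee_pos"],o["eef_rot"])
E
```

```text
[0.49897507 0.00150791 0.24702538] [-1.56956713e+00  2.40754571e-04  1.22437346e+00]
```

View pics/w1.png

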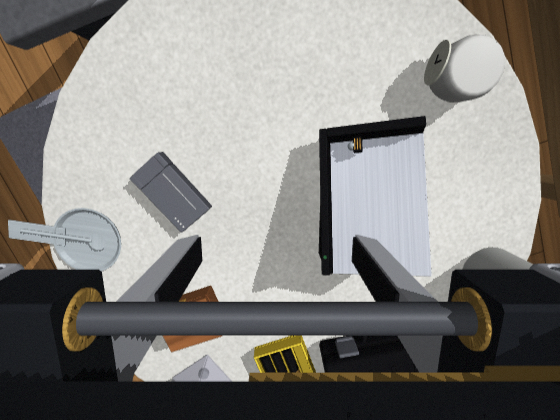

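```bash
cat > plate.py <<'E'
from h import *
def plate(P,im,box):
    x0,y0,x1,y1=box;p=P[y0:y1,x0:x1].reshape(-1,3);i=im[y0:y1,x0:x1].reshape(-1,3).astype(int)
    q=p[np.isfinite(p[:,2])&(p[:,2]>.015)&(i.min(1)>100)]
    for _ in range(6):
        ce=np.median(q,0);n=np.linalg.svd(q-q.mean(0),full_matrices=False)[2][2];n*=np.sign(n[2]);d=(q-q.mean(0))@n;q=q[abs(d-np.median(d))<max(.002,1.5*d.std())]
    ce=q.mean(0);s=np.linalg.norm(n[:2]);up=np.r_[-n[:2]/s*n[2],s];sd=np.cross(n,up)
    a=-np.arctan2(np.sin(np.radians(18)),np.sin(np.radians(20)));X=np.cos(a)*up+np.sin(a)*sd
    return np.c_[X,np.cross(n,X),n],ce,q
if __name__=="__main__":
    c=dict(np.load("w1.npz"));P=cloud(c,c["Twc"]);im=c["img"]
    R,ce,q=plate(P,im,(328,125,436,280));l=(q-ce)@R
    print("n",R[:,2],"tilt",np.degrees(np.arccos(R[2,2])),"Xaz",np.degrees(np.arctan2(R[1,0],R[0,0])),len(q))
    lo,hi=np.percentile(l,[.7,99.3],axis=0);print(lo,hi,hi-lo,cv2.minAreaRect((l[:,:2]*1000).astype(np.float32)))
    print("corner",ce+R@np.r_[lo[:2],0])
    # edges of fence/stop tops in plate frame (z~24)
    L=(P.reshape(-1,3)-ce)@R;k=np.isfinite(L[:,2])&(abs(L[:,2]-.024)<.004)&(abs(L[:,0])<.12)&(abs(L[:,1])<.09)
    t=L[k];f=t[(t[:,0]>0)];s=t[t[:,1]>0];print("fence y",np.percentile(f[:,1],[2,98]) if len(f) else 0,"stop x",np.percentile(s[:,0],[2,98]) if len(s) else 0,len(f),len(s))
    p=P[140:245,115:225].reshape(-1,3);i=im[140:245,115:225].reshape(-1,3).astype(int)
    q=p[(p[:,2]>.014)&(p[:,2]<.03)];print("pack",len(q),np.median(q[:,2]),cv2.minAreaRect((q[:,:2]*1000).astype(np.float32)))
    K=c["camera_matrix"]
    def ray(u,v,z):
        d=c["Twc"][:3,:3]@np.r_[(u-K[0,2])/K[0,0],-(v-K[1,2])/K[1,1],-1];t=c["Twc"][:3,3];return t+d*(z-t[2])/d[2]
    m=np.zeros(im.shape[:2],np.uint8);m[140:245,115:225]=((P[140:245,115:225,2]>.014)*255);cc=max(cv2.findContours(m,0,1)[0],key=cv2.contourArea)
    w=np.array([ray(a,b,.02)[:2] for a,b in cc[:,0]]);print(cv2.minAreaRect((w*1000).astype(np.float32)))
    print("table z",np.nanmedian(P[170:200,230:280,2]))
E
python3 plate.py
```

```text
n [-0.098894    0.9411554   0.32318182] tilt 71.14454250206285 Xaz -154.31951313424634 4549
[-0.05847833 -0.099579   -0.01343461] [0.16966059 0.09441346 0.01332468] [0.22813892 0.19399246 0.02675929] ((27.139171600341797, 45.509613037109375), (271.070068359375, 147.5554656982422), 47.176177978515625)
corner [0.5075506  0.14708271 0.00409951]
fence y [-0.08988482 -0.08909386] stop x [-0.04865567 -0.0437894 ] 5 51
pack 3035 0.021735892811548474 ((456.2388000488281, -128.70928955078125), (96.16649627685547, 52.59681701660156), 20.23253059387207)
((455.8524475097656, -127.996337890625), (96.38380432128906, 54.381412506103516), 20.2835693359375)
table z 0.001883715242389561
```

```bash
python3 - <<'E'
from plate import *
c=dict(np.load("w1.npz"));P=cloud(c,c["Twc"]);im=c["img"]
R,ce,q=plate(P,im,(340,158,418,228))
print("n",R[:,2],"tilt",np.degrees(np.arccos(R[2,2])),"Xaz",np.degrees(np.arctan2(R[1,0],R[0,0])),len(q))
L=(P-ce)@R;on=(abs(L[...,2])<.003);on[:120]=0;on[:, :300]=0;on[300:]=0
on&=(abs(L[...,0])<.2)&(abs(L[...,1])<.15)&(im.min(2)>100)
l=L[on];
for a in(0,1):
    h,e=np.histogram(l[:,a],bins=np.arange(-.13,.13,.004));print([(round(x,3),int(k)) for x,k in zip(e,h) if k])
h=(abs(L[...,2]-.024)<.003)&(abs(L[...,0])<.1)&(abs(L[...,1])<.08);h[300:]=0;h[:, :300]=0;h[:,440:]=0
t=L[h];f=t[t[:,0]>0];s=t[t[:,1]>0]
print("fence y",np.percentile(f[:,1],[2,50,98]),"stop x",np.percentile(s[:,0],[2,50,98]),len(f),len(s))
np.savez("pl.npz",R=R,ce=ce)
E
```

```text
n [-0.41524884 -0.19831876  0.88782772] tilt 27.398463648972918 Xaz -19.97275084033198 5356
[(np.float64(-0.102), 10), (np.float64(-0.098), 47), (np.float64(-0.094), 47), (np.float64(-0.09), 43), (np.float64(-0.086), 21), (np.float64(-0.082), 15), (np.float64(-0.078), 7), (np.float64(-0.074), 1), (np.float64(-0.07), 1), (np.float64(-0.066), 206), (np.float64(-0.062), 264), (np.float64(-0.058), 269), (np.float64(-0.054), 276), (np.float64(-0.05), 299), (np.float64(-0.046), 316), (np.float64(-0.042), 307), (np.float64(-0.038), 316), (np.float64(-0.034), 307), (np.float64(-0.03), 313), (np.float64(-0.026), 317), (np.float64(-0.022), 320), (np.float64(-0.018), 312), (np.float64(-0.014), 320), (np.float64(-0.01), 319), (np.float64(-0.006), 324), (np.float64(-0.002), 323), (np.float64(0.002), 326), (np.float64(0.006), 325), (np.float64(0.01), 321), (np.float64(0.014), 331), (np.float64(0.018), 327), (np.float64(0.022), 326), (np.float64(0.026), 336), (np.float64(0.03), 329), (np.float64(0.034), 337), (np.float64(0.038), 340), (np.float64(0.042), 336), (np.float64(0.046), 336), (np.float64(
[... 610 characters left out ...]
np.float64(-0.038), 446), (np.float64(-0.034), 405), (np.float64(-0.03), 316), (np.float64(-0.026), 278), (np.float64(-0.022), 289), (np.float64(-0.018), 324), (np.float64(-0.014), 341), (np.float64(-0.01), 354), (np.float64(-0.006), 361), (np.float64(-0.002), 381), (np.float64(0.002), 397), (np.float64(0.006), 417), (np.float64(0.01), 437), (np.float64(0.014), 455), (np.float64(0.018), 476), (np.float64(0.022), 498), (np.float64(0.026), 514), (np.float64(0.03), 536), (np.float64(0.034), 552), (np.float64(0.038), 551), (np.float64(0.042), 562), (np.float64(0.046), 567), (np.float64(0.05), 134)]
fence y [-0.0636193  -0.05888948 -0.05474991] stop x [-0.07599965 -0.07031604 -0.06544165] 673 507
```

>>> jog_arm(
  targets=[
    [7.2,[-13.7,8,-0.4],-0.7],
    [7.2,[-13.7,14,-0.4],-0.7],
    [7.2,[-13.7,14,-0.4],-0.7],
    [7.2,[-13.7,14,-0.4],-0.7],
    [7.2,[-13.7,14,-0.4],-0.7],
    [7.2,[-13.7,14,-0.4],-0.7],
    [7.2,[-13.7,14,-0.4],-0.7],
    [7.2,[-13.7,14,-0.4],-0.7],
  ],
)

```text
time_s: 2.5
ee_pos: [0.4571, -0.1274, 0.1085]
eef_rot: [-1.572, 0.001, 1.925]
force: [0.6, 0.1, -0.1]
grip_width: 0.0721
```

```bash
python3 - <<'E'
from h import *
c,P,o=wrist("w2");im=c["img"];print(o["ee_pos"],o["eef_rot"],o["qpos"][5])
from scipy.spatial.transform import Rotation as Ro
R=Ro.from_euler("xyz",o["eef_rot"]).as_matrix();L=(P-o["ee_pos"])@R
m=(P[...,2]>.012)&(P[...,2]<.035)&(abs(L[...,0])<.045)&(abs(L[...,2])<.09)&(im.max(2)<170)
q=P[m];print(len(q),np.median(q[:,2]),cv2.minAreaRect((q[:,:2]*1000).astype(np.float32)))
t=L[m];print(cv2.minAreaRect((t[:,[0,2]]*1000).astype(np.float32)),np.percentile(t,[1,99],axis=0))
E
```

```text
[ 0.45710208 -0.12742374  0.10852801] [-1.57216775e+00  1.08536127e-03  1.92490849e+00] -2.2740451303626728
6636 0.021807679565232704 ((455.9493408203125, -128.7672119140625), (95.87893676757812, 51.99539566040039), 20.10748863220215)
((-0.763336181640625, 1.66741943359375), (95.87692260742188, 51.9962158203125), 89.8177261352539) [[-0.02600943  0.08519111 -0.04457705]
 [ 0.02458208  0.08870289  0.04892299]]
```

View pics/w2.png

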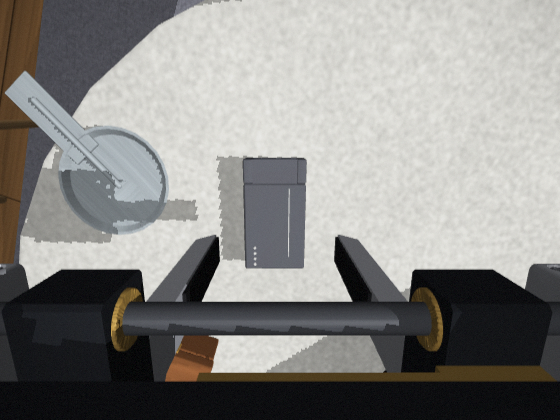

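>>> jog_arm(
  targets=[
    [7.2,[0,4,0.2],0],
    [7.2,[0,7,0.2],0],
    [7.2,[0,8,0.2],0],
    [7.2,[0,8,0.2],0],
    [4.8,[0,8,0.2],0],
    [4.8,[0,8,0.2],0],
    [4.8,[0,8,0.2],0],
    [4.8,[0,8,0.2],0],
  ],
  grip_force=10,
)

```text
time_s: 3.35
ee_pos: [0.4553, -0.1291, 0.0287]
eef_rot: [-1.572, 0.001, 1.926]
force: [-0.7, 1.5, 7.5]
grip_width: 0.0518
```

>>> jog_arm(
  targets=[
    [4.8,[0,-4,0],0],
    [4.8,[0,-9,0],0],
    [4.8,[0,-14,0],0],
    [4.8,[0,-17,0],0.15],
    [4.8,[0,-17,0],0.3],
    [4.8,[0,-17,0],0.45],
    [4.8,[0,-17,0],0.6],
    [4.8,[0,-17,0],0.7],
    [4.8,[0,-17,0],0.7],
  ],
)

```text
time_s: 4.25
ee_pos: [0.4545, -0.1289, 0.1979]
eef_rot: [-1.571, 0.0, 1.224]
force: [0.0, -0.1, -1.3]
grip_width: 0.0518
```

```bash
python3 - <<'E'
from h import *
from station import ctrl
o=ctrl.get_obs();print(o["ee_pos"],o["eef_rot"],o["grip_width"],o["force"])
d=np.load("pl.npz");R=d["R"];c=d["ce"]+R@np.r_[-.0658,-.0546,0];c[2]-=.0018
np.savez("frame.npz",R=R,c=c);print("corner",c)
z=lambda xy:c[2]-((np.asarray(xy)-c[:2])@R[:2,2])/R[2,2]  # plate height at xy
print("home top centre",c+R@np.r_[.048,.026,.01])
y=o["eef_rot"][2]; y=np.radians(90-20.0); jx=np.r_[np.cos(y),np.sin(y)];jz=np.r_[-np.sin(y),np.cos(y)]
for px,py in((.11,.052),(.11,.054)):
    C=c+R@np.r_[px,py,.010]
    # grip vertical mid (hinge) : TCP xy at pack centre xy
    hi=max(z(C[:2]+a*jx+b*jz) for a in(-.0405,-.027,.027,.0405) for b in(-.008,.008))
    print(px,py,"C",C,"plate under",z(C[:2]),"tip must exceed",hi,"-> TCP z>",hi+.019)
    for s in(-1,1):
        print(" finger y in plate",[((np.r_[C[:2]+s*a*jx,z(C[:2]+s*a*jx)]-c)@R)[:2].round(4) for a in(.0275,.040)])
E
```

```text
[ 0.4545433  -0.12890455  0.19792569] [-1.57112011e+00  4.85125876e-07  1.22438777e+00] 0.05182627887866257 [ 0.00696733 -0.06751698 -1.29217491]
corner [0.46507415 0.08608934 0.01809153]
home top centre [0.50897363 0.09277375 0.05138048]
0.11 0.052 C [0.56939278 0.09694673 0.08057146] plate under 0.06930801552182737 tip must exceed 0.08719267319730963 -> TCP z> 0.10619267319730963
 finger y in plate [array([0.1027, 0.0194]), array([0.1011, 0.0062])]
 finger y in plate [array([0.1096, 0.0776]), array([0.1112, 0.0909])]
0.11 0.054 C [0.56982741 0.09879886 0.08118847] plate under 0.06992501987726331 tip must exceed 0.08780967755274557 -> TCP z> 0.10680967755274558
 finger y in plate [array([0.1027, 0.0214]), array([0.1011, 0.0082])]
 finger y in plate [array([0.1096, 0.0796]), array([0.1112, 0.0929])]
```

```bash
cat > goal.py <<'E'
from h import *
from station import ctrl
d=np.load("frame.npz");R,c=d["R"],d["c"]
z=lambda xy:c[2]-((np.asarray(xy)-c[:2])@R[:2,2])/R[2,2]
def tool(p,yaw,o=None):
    o=o or ctrl.get_obs();y=o["eef_rot"][2];D=np.asarray(p)-o["ee_pos"]
    return (100*np.r_[D[0]*np.cos(y)+D[1]*np.sin(y),-D[2],-D[0]*np.sin(y)+D[1]*np.cos(y)]).round(2),round(y-yaw,3)
if __name__=="__main__":
    th=np.radians(25);px=R@np.r_[np.cos(th),np.sin(th),0];az=np.arctan2(px[1],px[0]);yaw=az+np.pi/2
    C=c+R@np.r_[.105,.052,.010];print("az",np.degrees(az),"yaw",yaw,"C",C)
    jx=np.r_[np.cos(yaw),np.sin(yaw)];jz=np.r_[-jx[1],jx[0]]
    hi=max(z(C[:2]+a*jx+b*jz) for a in(-.0405,.0405) for b in(-.008,.008))
    H=C+R[:,2]*.0048;t=np.r_[H[:2],H[2]+.0139]
    top=[(C+R@np.r_[(np.r_[-s*np.sin(th),s*np.cos(th)])*.026,.01])[2] for s in(-1,1)]
    print("tip min",hi,"TCP final",t,"tip",t[2]-.019,"side tops",top)
    print("above",tool(t+[0,0,.055],yaw))
E
python3 goal.py
```

```text
az 6.419253128237445 yaw 1.6828334294015859 C [0.56497593 0.09855195 0.07886421]
tip min 0.07839096938670287 TCP final [0.56298274 0.09760002 0.09702578] tip 0.07802578329126007 side tops [np.float64(0.08422482330704543), np.float64(0.09126015161330031)]
above (array([24.99,  4.59, -2.51]), np.float64(-0.458))
```

>>> jog_arm(
  targets=[
    [4.8,[5,0,-0.5],-0.1],
    [4.8,[10,0,-1],-0.2],
    [4.8,[15,0,-1.5],-0.3],
    [4.8,[20,0,-2],-0.4],
    [4.8,[25,0,-2.5],-0.458],
    [4.8,[25,2,-2.5],-0.458],
    [4.8,[25,4,-2.5],-0.458],
    [4.8,[25,4.6,-2.5],-0.458],
    [4.8,[25,4.6,-2.5],-0.458],
  ],
)

```text
time_s: 5.15
ee_pos: [0.5623, 0.0977, 0.1512]
eef_rot: [-1.569, 0.0, 1.686]
force: [-1.0, -0.1, -0.2]
grip_width: 0.0517
```

```bash
cat > look.py <<'E'
import sys
from goal import *
c_,P,o=wrist(sys.argv[1]);im=c_["img"]
print("t",o["time_s"],o["ee_pos"].round(4),o["eef_rot"].round(3),"w",round(o["grip_width"],4),"F",o["force"].round(2))
P=P-[0,0,.0018];L=(P-c)@R
b=im.astype(int);m=(b.max(2)<150)&(b.max(2)>45)&(L[...,2]>.006)&(L[...,2]<.09)&(L[...,0]>0)&(L[...,0]<.185)&(L[...,1]>.0)&(L[...,1]<.13)
T=(P-o["ee_pos"])@__import__("scipy.spatial.transform",fromlist=["x"]).Rotation.from_euler("xyz",o["eef_rot"]).as_matrix()
m&=T[...,1]>-.03
if "g" in sys.argv: m&=(abs(T[...,0])<.0245)
n,lab,st,_=cv2.connectedComponentsWithStats(m.astype(np.uint8));k=1+st[1:,4].argmax();m=lab==k
q=P[m]
for _ in range(5):
    ce=q.mean(0);nn=np.linalg.svd(q-ce,full_matrices=False)[2][2];nn*=np.sign(nn[2]);dd=(q-ce)@nn;q=q[abs(dd-np.median(dd))<max(.0015,2*dd.std())]
print("n",nn.round(3),"angle to plate",np.arccos(min(1,nn@R[:,2])).round(3),len(q))
l=(q-c)@R;r=cv2.minAreaRect((l[:,:2]*1000).astype(np.float32));print("plate-frame rect",r,"z top",np.median(l[:,2]).round(4))
E
python3 look.py w3 g
```

```text
t 5.15 [0.5623 0.0977 0.1512] [-1.569  0.     1.686] w 0.0517 F [-1.05 -0.05 -0.21]
n [ 0.002 -0.002  1.   ] angle to plate 0.479 10162
plate-frame rect ((117.28752136230469, 67.41177368164062), (74.2281494140625, 48.68278503417969), 21.108274459838867) z top 0.0727
```

>>> jog_arm(
  targets=[
    [4.8,[0,1,0],0],
    [4.8,[0,2,0],0],
    [4.8,[0,2.4,0],0],
    [4.8,[0,2.8,0],0],
    [4.8,[0,3.2,0],0],
    [4.8,[0,3.6,0],0],
  ],
  grip_force=4,
)

```text
time_s: 5.8
ee_pos: [0.5627, 0.0979, 0.1155]
eef_rot: [-1.571, 0.0, 1.684]
force: [-0.5, -0.4, -0.7]
grip_width: 0.0519
```

```bash
python3 look.py w4 g
```

```text
t 5.8 [0.5627 0.0979 0.1155] [-1.571  0.     1.684] w 0.0519 F [-0.49 -0.39 -0.69]
n [-0.163 -0.022  0.986] angle to plate 0.324 10309
plate-frame rect ((103.6141357421875, 55.63043212890625), (75.90962982177734, 48.75796127319336), 22.804847717285156) z top 0.0389
```

>>> jog_arm(
  targets=[
    [4.8,[0,0.4,0],0],
    [4.8,[0,0.8,0],0],
    [4.8,[0,1.1,0],0],
    [4.8,[0,1.4,0],0],
    [4.8,[0,1.5,0],0],
  ],
  grip_force=3,
)

```text
time_s: 6.35
ee_pos: [0.5627, 0.0978, 0.1005]
eef_rot: [-1.571, 0.0, 1.684]
force: [-1.0, -1.8, 2.3]
grip_width: 0.0519
```

```bash
python3 look.py w5 g
```

```text
t 6.35 [0.5627 0.0978 0.1005] [-1.571  0.     1.684] w 0.0519 F [-0.97 -1.81  2.3 ]
n [-0.433 -0.082  0.898] angle to plate 0.119 9962
plate-frame rect ((96.69760131835938, 49.73572540283203), (76.92178344726562, 48.93238067626953), 25.07400894165039) z top 0.023
```

View pics/w5.png

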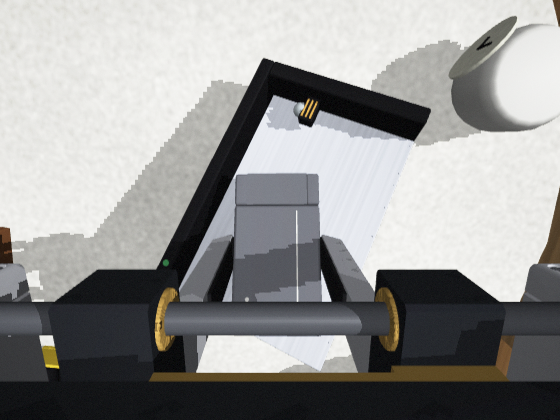

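>>> jog_arm(
  targets=[
    [4.8,[0,0.05,0],-0.05],
    [4.8,[0,0.1,0],-0.1],
    [4.8,[0,0.15,0],-0.1],
  ],
)

```text
time_s: 6.7
ee_pos: [0.5627, 0.0979, 0.0992]
eef_rot: [-1.571, -0.0, 1.785]
force: [-1.1, 0.2, 2.0]
grip_width: 0.0522
```

```bash
python3 look.py w6 g
```

```text
t 6.7 [0.5627 0.0979 0.0992] [-1.571 -0.     1.785] w 0.0522 F [-1.08  0.15  1.95]
n [-0.432 -0.13   0.892] angle to plate 0.07 9984
plate-frame rect ((96.65911865234375, 48.405548095703125), (77.19406127929688, 49.104209899902344), 30.3384952545166) z top 0.0218
```

>>> jog_arm(
  targets=[
    [4.8,[0,0,0],-0.05],
    [4.8,[0,0,0],-0.06],
    [4.8,[0,0,0],-0.06],
  ],
)

```text
time_s: 7.05
ee_pos: [0.5626, 0.0979, 0.0991]
eef_rot: [-1.571, -0.0, 1.843]
force: [0.2, -0.3, -1.7]
grip_width: 0.0522
```

```bash
python3 look.py w7 g
```

```text
t 7.05 [0.5626 0.0979 0.0991] [-1.571 -0.     1.843] w 0.0522 F [ 0.17 -0.26 -1.7 ]
n [-0.419 -0.153  0.895] angle to plate 0.046 9991
plate-frame rect ((97.07460021972656, 47.93882751464844), (77.06599426269531, 49.11430740356445), 33.15452194213867) z top 0.0218
```

>>> jog_arm(
  targets=[
    [4.8,[0,0.08,0],0],
    [4.8,[0,0.16,0],0],
    [4.8,[0,0.2,0],0],
    [4.8,[0,0.2,0],0],
  ],
)

```text
time_s: 7.5
ee_pos: [0.5627, 0.0979, 0.0972]
eef_rot: [-1.571, 0.0, 1.844]
force: [0.3, -1.1, 2.6]
grip_width: 0.0528
```

```bash
python3 look.py w8 g
```

```text
t 7.5 [0.5627 0.0979 0.0972] [-1.571  0.     1.844] w 0.0528 F [ 0.28 -1.06  2.57]
n [-0.423 -0.177  0.889] angle to plate 0.023 10033
plate-frame rect ((96.521728515625, 47.3448600769043), (76.96488952636719, 49.16160583496094), 33.28931427001953) z top 0.0206
```

>>> jog_arm(
  targets=[
    [4.8,[0,-0.12,0],0.1],
    [4.8,[0,-0.25,0],0.2],
    [4.8,[0,-0.25,0],0.2],
    [6.2,[0,-0.4,0],0.2],
    [6.2,[0,-5,0],0.2],
    [6.2,[0,-10,0],0.2],
    [6.2,[0,-10,0],0.2],
    [6.2,[0,-10,0],0.2],
    [6.2,[0,-10,0],0.2],
    [6.2,[0,-10,0],0.2],
  ],
)

```text
time_s: 8.55
ee_pos: [0.5622, 0.0979, 0.1957]
eef_rot: [-1.568, 0.0, 1.645]
force: [-0.2, 0.2, 0.5]
grip_width: 0.0619
```

```bash
python3 look.py w9
```

```text
t 8.55 [0.5622 0.0979 0.1957] [-1.568  0.     1.645] w 0.0619 F [-0.21  0.24  0.53]
n [-0.415 -0.197  0.889] angle to plate 0.002 4776
plate-frame rect ((55.8521728515625, 26.028478622436523), (96.28083801269531, 51.72138977050781), 0.22087199985980988) z top 0.0199
```

View pics/w9.png

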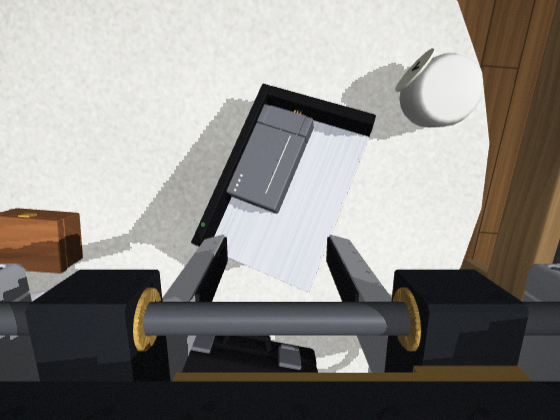

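```bash
python3 - <<'E'
from goal import *
X=R[:,0];yaw=np.arctan2(X[1],X[0])+np.pi/2;tz=np.r_[-np.sin(yaw),np.cos(yaw),0];jx=np.r_[np.cos(yaw),np.sin(yaw)]
Q=c+R@np.r_[.104,.030,.0105];t=Q+X*.010-tz*.008+[0,0,.019]
hi=max(z(t[:2]+a*jx+b*tz[:2]) for a in(-.0125,.0125) for b in(-.008,.008))
print("TCP start",t,"tip",t[2]-.019,"plate max under",hi,"yaw",yaw,tool(t+[0,0,.04],yaw))
E
```

```text
TCP start [0.57545652 0.07245733 0.09459413] tip 0.07559412926110298 plate max under 0.0742012849907941 yaw 1.2222060639506394 (array([-2.63,  6.13, -1.12]), np.float64(0.422))
```

>>> jog_arm(
  targets=[
    [0,[-2.6,0,-1.1],0.14],
    [0,[-2.6,0,-1.1],0.28],
    [0,[-2.6,0,-1.1],0.422],
    [0,[-2.6,0,-1.1],0.422],
    [0,[-2.6,3,-1.1],0.422],
    [0,[-2.6,6,-1.1],0.422],
    [0,[-2.6,8,-1.1],0.422],
    [0,[-2.6,9,-1.1],0.422],
    [0,[-2.6,9.98,-1.1],0.422],
    [0,[-2.6,9.98,-1.1],0.422],
  ],
)

```text
time_s: 9.6
ee_pos: [0.5753, 0.0728, 0.0966]
eef_rot: [-1.57, 0.0, 1.224]
force: [-0.3, -0.2, 0.9]
grip_width: 0.0007
```

```bash
python3 look.py w10; python3 - <<'E'
from goal import *
o=ctrl.get_obs();X=R[:,0];tz=np.r_[X[:2]/np.hypot(*X[:2]),0]
p=o["ee_pos"]-tz*.008-[0,0,.019];print("tip front in plate",((p-c)@R).round(4),"Fx plate",o["force"]@X)
E
```

```text
t 9.6 [0.5753 0.0728 0.0966] [-1.57   0.     1.224] w 0.0007 F [-0.32 -0.16  0.91]
n [-0.415 -0.196  0.889] angle to plate 0.003 11116
plate-frame rect ((55.57939147949219, 25.905729293823242), (96.57508087158203, 52.079917907714844), 0.47927913069725037) z top 0.02
tip front in plate [0.1151 0.0313 0.0129] Fx plate 0.4417941166414219
```

>>> jog_arm(
  targets=[
    [0,[0,0.17,0.47],0],
    [0,[0,0.31,0.85],0],
    [0,[0,0.38,1.03],0],
    [0,[0,0.41,1.13],0],
    [0,[0,0.44,1.22],0],
    [0,[0,0.48,1.32],0],
    [0,[0,0.51,1.41],0],
  ],
)

```text
time_s: 10.35
ee_pos: [0.5627, 0.0775, 0.0927]
eef_rot: [-1.572, -0.001, 1.222]
force: [3.4, -0.8, 5.6]
grip_width: 0.0003
```

>>> jog_arm(
  targets=[
    [0,[0,0.03,0.09],0],
    [0,[0,0.05,0.14],0],
  ],
)

```text
time_s: 10.55
ee_pos: [0.5617, 0.078, 0.0923]
eef_rot: [-1.573, -0.001, 1.222]
force: [6.2, -1.7, 6.3]
grip_width: 0.0003
```

>>> jog_arm(
  targets=[
    [0,[0,0.03,0.09],0],
    [0,[0,0.03,0.09],0],
  ],
)

```text
time_s: 10.75
ee_pos: [0.5604, 0.0784, 0.0917]
eef_rot: [-1.572, -0.0, 1.222]
force: [2.1, 1.1, 4.2]
grip_width: 0.0009
```

>>> jog_arm(
  targets=[
    [0,[0,0.02,0.05],0],
    [0,[0,0.02,0.05],0],
  ],
)

```text
time_s: 10.95
ee_pos: [0.5597, 0.0786, 0.0914]
eef_rot: [-1.571, -0.0, 1.222]
force: [3.3, -0.6, 5.1]
grip_width: 0.0005
```

>>> jog_arm(
  targets=[
    [0,[0,0.02,0.05],0],
    [0,[0,0.02,0.05],0],
  ],
)

```text
time_s: 11.15
ee_pos: [0.5596, 0.0787, 0.0914]
eef_rot: [-1.572, -0.0, 1.222]
force: [3.9, -1.0, 5.2]
grip_width: 0.0008
```

```bash
python3 look.py w11; python3 - <<'E'
from goal import *
o=ctrl.get_obs();X=R[:,0];tz=np.r_[X[:2]/np.hypot(*X[:2]),0]
p=o["ee_pos"]-tz*.008-[0,0,.019];print("tip front in plate",((p-c)@R).round(4),"F plate",o["force"]@R)
E
```

```text
t 11.15 [0.5596 0.0787 0.0914] [-1.572 -0.     1.222] w 0.0008 F [ 3.91 -1.    5.16]
n [-0.414 -0.196  0.889] angle to plate 0.002 11109
plate-frame rect ((49.959171295166016, 25.9840030670166), (99.90494537353516, 51.83893585205078), 0.06532987207174301) z top 0.02
tip front in plate [0.0969 0.0313 0.013 ] F plate [6.92358043 1.89273522 2.92865005]
```

>>> jog_arm(
  targets=[
    [0,[0,0.02,0.05],0],
    [0,[0,0.02,0.05],0],
  ],
)

```text
time_s: 11.4
ee_pos: [0.5595, 0.0787, 0.0914]
eef_rot: [-1.573, -0.001, 1.222]
force: [6.1, -2.6, 6.0]
grip_width: 0.0004
```

>>> jog_arm(
  targets=[
    [0,[0,0.02,0.05],0],
    [0,[0,0.02,0.05],0],
  ],
)

```text
time_s: 11.6
ee_pos: [0.5594, 0.0787, 0.0914]
eef_rot: [-1.574, -0.001, 1.222]
force: [7.5, -3.6, 6.4]
grip_width: 0.0008
```

>>> jog_arm(
  targets=[
    [0,[0,0.03,0.09],0],
    [0,[0,0.03,0.09],0],
    [0,[0,0.03,0.09],0],
  ],
)

```text
time_s: 11.9
ee_pos: [0.5592, 0.0788, 0.0914]
eef_rot: [-1.576, -0.001, 1.222]
force: [11.3, -4.7, 6.7]
grip_width: 0.0009
```

>>> jog_arm(
  targets=[
    [0,[0,-0.17,-0.47],0],
    [0,[0,-0.34,-0.94],0],
    [0,[0,-3,-2],0],
    [0,[0,-7,-2],0],
    [0,[0,-10,-2],0],
    [0,[0,-10,-2],0],
    [0,[0,-10,-2],0],
  ],
)

```text
time_s: 12.6
ee_pos: [0.5759, 0.0726, 0.1898]
eef_rot: [-1.57, 0.0, 1.222]
force: [0.3, -0.2, -0.7]
grip_width: 0.0006
```

```bash
python3 look.py w12
```

```text
t 12.6 [0.5759 0.0726 0.1898] [-1.57   0.     1.222] w 0.0006 F [ 0.3  -0.17 -0.69]
n [-0.415 -0.196  0.889] angle to plate 0.002 5045
plate-frame rect ((48.15559005737305, 25.958433151245117), (51.89093780517578, 96.29998779296875), 89.9935073852539) z top 0.02
```

View pics/w12.png

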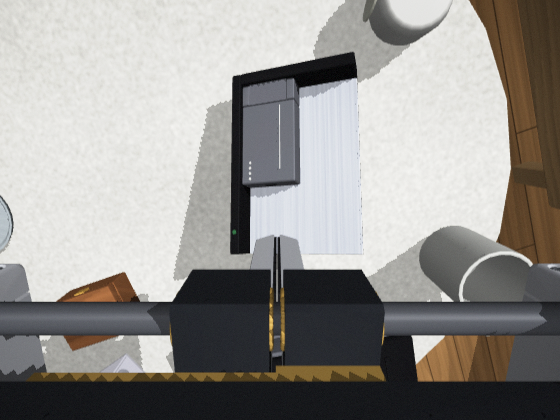

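The pack is home at x 48.2, y 26.0 mm, aligned with the fence and with the fingers clear of it. Handing in.

```bash
python3 -c "
from station import ctrl
print(ctrl.hand_in())"
```

```text
the job is handed in; nothing more can be done
None
```

The power bank is on charge, home in the corner of fence and end stop, and I handed the job in at about 12.6 s. No verdict was reported.

- **Laying it down:** The tool can only turn about the vertical. So I held the pack across its width with a light 3 N grip and let it hinge onto the plate as I lowered it, about 33° askew to the fence. At one point it stood 0.119 rad off flat. Turning the gripper and lowering 2 mm more brought it to 0.023 rad, with about 2.6 N on the tool.
- **The slide:** I turned it back part of the way and let go. It slid into the corner and stopped at the catch, at x 55.9, y 26.0 mm, aligned to within 0.01 rad.
- **The push:** With closed fingers I pushed in small steps. The catch resisted at about 8 N, then eased to about 3 N. After that the force climbed to about 14 N with hardly any movement, so the pack was solid against the stop. I then backed off.

The last check from the wrist camera showed the pack at x 48.2, y 26.0 mm, with its top 20.0 mm above the plate. It was 0.002 rad off flat, within about 0.001 rad of the fence, and nothing was touching it.

- **Camera height:** The wrist camera read heights about 1.8 mm too high, so I took that off.
- **Camera near the finger:** One reading taken while the finger was against the pack gave it a length of 99.9 mm. I judged that to be the finger showing in the mask and did not use it.
- **Bystanders:** The arm touched none of them as far as I could tell, but I did not measure their positions again at the end.

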